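Gauge an unmarked pin in a taper slot and sort it by size

TASK

The pins in the plywood stand got mixed up. Take the one that stands alone in the front socket, slide it upright along the tapered gauge slot, from the wide mouth, until it wedges gently between both cheeks, and read from where it stops which size it is: one, two or three dots. Then stand it upright in the tray compartment with the same number of dots and let go; leave the two other pins in their sockets and the rest of the bench as it is, and do not force the pin into the gauge.

Things in the scene. Friction and masses are not known exactly. Their poses are not given: they have to be found in the camera images.
- pin_a: headed steel pin, 96 mm tall, upright; origin at the centre of its foot, z along it. The head, z 64 to 96 mm, is 30 mm in diameter on every pin; the shank below is 20, 23 or 26 mm in diameter, one pin of each. Which size this one is, is not given: it has to be gauged. About 0.15 kg. Any pin can stand in any socket.
- pin_b: headed steel pin, 96 mm tall, upright; origin at the centre of its foot, z along it. The head, z 64 to 96 mm, is 30 mm in diameter on every pin; the shank below is 20, 23 or 26 mm in diameter, one pin of each. Which size this one is, is not given: it has to be gauged. About 0.15 kg. Any pin can stand in any socket.
- pin_c: headed steel pin, 96 mm tall, upright; origin at the centre of its foot, z along it. The head, z 64 to 96 mm, is 30 mm in diameter on every pin; the shank below is 20, 23 or 26 mm in diameter, one pin of each. Which size this one is, is not given: it has to be gauged. About 0.15 kg. Any pin can stand in any socket.
- gauge_mouth (a point): On the floor of the gauge slot (8 mm above the bench), on its centre line, at the wide end. x points along the slot to its narrow end, y to the left cheek, z up. The slot is 34 mm wide here and narrows evenly, 1 mm per 8 mm (half on each side), to 17 mm at x = 136 mm. Before the mouth lies a flat apron, x = -42 to 0 mm, level with the slot's floor. The base plate is 184 x 90 x 8 mm, fixed.
- gauge_1 (a point): Where a 20 mm shank centred between the cheeks first touches both: one-dot zone, x = 112 mm from the mouth, on the slot's floor. Axes as gauge_mouth. Each zone is 24 mm long, parted by lines across the left cheek's top. Pushed with some newtons, a pin sinks in a few mm further.
- gauge_2 (a point): The same for a 23 mm shank: two-dot zone, x = 88 mm. A pin carried 1 mm off the centre line strikes one cheek 16 mm too early, so it has to bear on both cheeks before it is read.
- gauge_3 (a point): The same for a 26 mm shank: three-dot zone, x = 64 mm from the mouth.
- cheek_left: Steel cheek on the +y side of the slot, 14 mm thick, 36 mm high, its top 44 mm above the bench, dots and lines on top. Fixed. Origin: 50 mm from gauge_mouth along the slot, at bench height; axes as gauge_mouth. More than 25 N on a cheek counts as forcing the pin.
- cheek_right: The same on the -y side, without dots. Same origin and axes.
- stand_front (a point): Floor centre of the front socket, alone on the robot's side of the plywood stand (105 x 110 x 16 mm, fixed); 8 mm above the bench. Sockets are 37 mm wide, 8 mm deep. The pin to be gauged stands here, up to 3 mm off the centre. x points from here towards the pair at the back, z up.
- stand_back_left (a point): Floor centre of the left back socket, 62 mm behind and 32 mm to the left of the front one; a pin that stays stands in it.
- stand_back_right (a point): Floor centre of the right back socket, 62 mm behind and 32 mm to the right of the front one; a pin that stays stands in it.
- tray_1 (a point): Floor centre (5 mm above the bench) of the one-dot compartment, for the 20 mm shank. The fixed wooden tray is 70 x 171 x 30 mm, with three compartments in a row along y, each 50 mm (y) by 60 mm (x) inside; dots on its outer face towards -x. This one is at the left (+y) end.
- tray_2 (a point): Floor centre of the middle, two-dot compartment, for the 23 mm shank; axes as tray_1.
- tray_3 (a point): Floor centre of the right (-y), three-dot compartment, for the 26 mm shank; axes as tray_1.
- bread_maker: Big white bread maker, fixed, 0.3 m tall, standing right behind the stand, between gauge and tray; its nearest corner is about 0.49 m from the robot's base axis, straight ahead. Carry things past it on the robot's side, within 0.42 m of the base axis there. Origin under its centre.
- screw_jar: Jar of screws with a lid, 61 mm wide, 85 mm tall, bystander; origin under its centre.
- wood_offcut_2: Wood offcut 60 x 110 x 19 mm, bystander; origin under its centre.
- pliers_1: Pliers 57 x 183 x 14 mm, lying, bystander; origin under its centre.
- spray_paint: Spray can 67 mm wide, 225 mm tall, bystander; origin under its centre.
Mind the look-alikes: they are no part of the job. Leave any black or purple look-alike of the pin_c alone.

How it is judged:
On the way:
1. the pin from the front socket stands upright on the slot's floor, wedged against both cheeks (at least 1 N on each) within 11 mm of the place for its size (((x of pin_a in the frame of gauge_mouth between 0.077 and 0.099 m and z of pin_a in the frame of gauge_mouth between -0.004 and 0.004 m and angle between pin_a's own z axis and vertical below 0.1 rad and contact force between pin_a and cheek_left above 1 N and contact force between pin_a and cheek_right above 1 N and (horizontal distance between pin_b and stand_back_left below 0.015 m or horizontal distance between pin_b and stand_back_right below 0.015 m) and (horizontal distance between pin_c and stand_back_left below 0.015 m or horizontal distance between pin_c and stand_back_right below 0.015 m)) or (x of pin_b in the frame of gauge_mouth between 0.053 and 0.075 m and z of pin_b in the frame of gauge_mouth between -0.004 and 0.004 m and angle between pin_b's own z axis and vertical below 0.1 rad and contact force between pin_b and cheek_left above 1 N and contact force between pin_b and cheek_right above 1 N and (horizontal distance between pin_a and stand_back_left below 0.015 m or horizontal distance between pin_a and stand_back_right below 0.015 m) and (horizontal distance between pin_c and stand_back_left below 0.015 m or horizontal distance between pin_c and stand_back_right below 0.015 m)) or (x of pin_c in the frame of gauge_mouth between 0.101 and 0.123 m and z of pin_c in the frame of gauge_mouth between -0.004 and 0.004 m and angle between pin_c's own z axis and vertical below 0.1 rad and contact force between pin_c and cheek_left above 1 N and contact force between pin_c and cheek_right above 1 N and (horizontal distance between pin_a and stand_back_left below 0.015 m or horizontal distance between pin_a and stand_back_right below 0.015 m) and (horizontal distance between pin_b and stand_back_left below 0.015 m or horizontal distance between pin_b and stand_back_right below 0.015 m)))), for 0.2 s.
At the end, for the whole second after the job is handed in: The pin from the front socket stands upright (within 0.12 rad), released and at rest on the floor of the tray compartment that matches its size (20 mm: one dot, 23 mm: two, 26 mm: three); the two other pins stand in the back sockets (within 15 mm of their centres) (((x of pin_a in the frame of tray_2 between -0.025 and 0.025 m and y of pin_a in the frame of tray_2 between -0.022 and 0.022 m and z of pin_a in the frame of tray_2 between -0.004 and 0.005 m and angle between pin_a's own z axis and vertical below 0.12 rad and linear speed of pin_a below 0.02 m/s and (horizontal distance between pin_b and stand_back_left below 0.015 m or horizontal distance between pin_b and stand_back_right below 0.015 m) and (horizontal distance between pin_c and stand_back_left below 0.015 m or horizontal distance between pin_c and stand_back_right below 0.015 m)) or (x of pin_b in the frame of tray_3 between -0.025 and 0.025 m and y of pin_b in the frame of tray_3 between -0.022 and 0.022 m and z of pin_b in the frame of tray_3 between -0.004 and 0.005 m and angle between pin_b's own z axis and vertical below 0.12 rad and linear speed of pin_b below 0.02 m/s and (horizontal distance between pin_a and stand_back_left below 0.015 m or horizontal distance between pin_a and stand_back_right below 0.015 m) and (horizontal distance between pin_c and stand_back_left below 0.015 m or horizontal distance between pin_c and stand_back_right below 0.015 m)) or (x of pin_c in the frame of tray_1 between -0.025 and 0.025 m and y of pin_c in the frame of tray_1 between -0.022 and 0.022 m and z of pin_c in the frame of tray_1 between -0.004 and 0.005 m and angle between pin_c's own z axis and vertical below 0.12 rad and linear speed of pin_c below 0.02 m/s and (horizontal distance between pin_a and stand_back_left below 0.015 m or horizontal distance between pin_a and stand_back_right below 0.015 m) and (horizontal distance between pin_b and stand_back_left below 0.015 m or horizontal distance between pin_b and stand_back_right below 0.015 m)))); the robot touches nothing.
It fails at once if the pin is forced into the gauge: more than 25 N on a cheek (contact force between any of pin_a, pin_b, pin_c and cheek_left above 25 N or contact force between any of pin_a, pin_b, pin_c and cheek_right above 25 N).
It fails at once if a bystander is moved by more than 30 mm (distance of any of screw_jar, wood_offcut_2, pliers_1, spray_paint from where it was at the start of the episode above 0.03 m).
It also fails if it takes over 70 s, if anything falls off the work surface, if the arm or the gripper's body presses on something with over 40 N, if the wrist force passes 120 N, or if a joint passes its speed limit or range.

ROBOT

A 7-joint arm with a two-finger parallel gripper is mounted at the origin on a cart in front of the work surface, level with it; the furniture and walls round the work are solid. World frame = base frame: x ahead of the robot, y to its left, z up, the work surface at z = 0. Lengths are in m, angles in rad, forces in N, time in s.
With the tool pointing down it reaches from about 0.425 to 0.925 m from the base axis. Payload 6.8 kg.
Tool frame: the origin (TCP) lies at the very end of the fingers, on their centre line; the grasp point (between the pads) lies 19 mm behind it; z points along the fingers, y is the line along which they close (so a half turn about z gives the same grasp; the last joint's range is limited). The gripper opens to 85 mm and grips with 20 to 120 N. Pads are 22 mm wide; open, the fingers measure 114 mm over their backs; the gripper's body (76 mm by 85 mm) begins 54 mm behind the grasp point. The pads swing forward as they close: fully open they stand 13 mm farther back than shut.
Start: joints at [1.219, 0.477, 0.022, 1.555, -0.011, 1.109, -0.083], TCP at [0.163, -0.655, 0.231] pointing down, gripper open.
Joint ranges: [-2.96, 2.96], [-0.34, 2.1], [-1.41, 1.46], [0.24, 2.44], [-1.37, 4.51], [0.17, 1.92], [-2.96, 2.96]. Speed limits (rad/s): [2.39, 2.39, 3.14, 3.14, 3.14, 3.14, 3.14].

INTERFACE

Orientations are given as a 3x3 rotation matrix whose columns are the frame's x, y, z axes.
In Python, from station import read_state, read_camera, job, models gives the robot as it stands.
- The arm moves only by the shell command python3 -m creep 'ROWS' [OPENING] [FORCE]. ROWS is JSON, a list of rows, each an object with "slide": the shift along the tool's x, y, z in mm, a list of three; "yaw": the turn about the tool's z in rad. In form: [{"slide": [tx, ty, tz], "yaw": yaw}, ...]. A call has 1 to 8 rows; each row shifts and turns the commanded pose from where the row before left it, along the tool's axes as they then stand; what a row does not reach is not made up. A row lasts 1/10 s, in which the tool goes at most 50 mm and 8.59 degrees, less where a joint would pass 70% of its speed; a pose out of reach is approached as far as the arm can. A call is refused whole if a number of a shift passes 50 or a number of a turn 0.15, either way. A call with a gripper value outside its range is refused whole. OPENING is the finger opening in mm, from 0 to 85.4, set as the call begins (- or left out, the last holds). The fingers move at their own pace and stop on an object; FORCE is the grip in N (left out, the last holds). Time passes only in rows, so rows that do not move let the fingers close. It gives the time, the measured TCP pose, the force, the opening and the grip force at its end, in the units of the state.
- read_state(): the state, without advancing time (a new reading comes with each control period).
- read_camera(name): name is "scene" or "top" or "wrist"; returns a dict with "color" (420x560x3 uint8, red, green, blue), "depth" (420x560 float32, m along the optical axis (not along the pixel's ray), 0 where there is no reading), "K" (3x3 intrinsics, pixels), "k1" (the pictures are not rectified: a ray, as slopes to the right and down, at radius r is drawn at 1 + k1 r^2 times it, then the intrinsics apply), "extrinsics" (4x4, takes a point from camera to world coordinates). Camera axes: x right, y up, looking along -z (the intrinsics and any distortion apply to the point x, -y, -z); pixel columns grow to the right and rows downward; lengths in m; the calibration is good to about 2 mm. A picture is of the moment at which its call begins.
- job.sign_off(): hands the job in; it is judged then, once.
Trained networks look in the newest picture that a camera, given by its name, has taken for a name from the list of things; names that differ only in an ending like _2 or _b are one class to them, and where a whole thing is asked for, a point or a joint stands for the part that bears it (a point fixed in the world has none). Each returns a list of dicts, best first, with "p" (0 to 1); they miss things now and then, are a little off and sometimes report something else, mostly with a low value. They report only what shows in the picture. A call takes as long as a camera call. They do not tell look-alikes from the thing itself.
- models.boxes_of(camera, thing): "bbox" ([left, top, width, height] in pixels, round what is visible of it).
- models.trace(camera, thing): "mask" (420x560 bool, what is visible of it) and "bbox" ([left, top, width, height] in pixels, round what is visible of it).
The state is a dict: "time": time; "qpos": joint angles; "qd": joint speeds; "effort": joint torques, N m; "tcp_pos": TCP position; "orientation": TCP orientation; "contact_force": force on the tool from outside, world axes, zero at the start; "moment": the same for the moment, N m; "gripper_width": finger opening in m; "grasp_force": force on a finger pad.
Only numpy, scipy, OpenCV 4.12 (cv2) and the standard library are available. Lean on these libraries where they do the work, as an engineer would, in place of code of your own. Each camera call takes 0.05 s, during which the arm holds its last target. There are 200 camera calls.

## Working session

There is one attempt and no reset: what is moved stays moved. The work goes in short steps, Python scripts to look and compute and a shell command to move; the robot and the scene stay as the last step left them, time stands still between calls to the robot, and variables do not carry over. Pictures are saved under pics/ and viewed, at most 10 in all, crops included, and the job is handed in when it is done.

```bash
ls; mkdir -p pics; cat > h.py <<'E'
from station import read_state, read_camera, job, models
import numpy as np, cv2
def world(c,u,v,d=None,z=None):
    """pixel -> world; by depth d (along axis) or on plane z"""
    p=cv2.undistortPoints(np.array([[[u,v]]],float),c["K"],np.array([c["k1"],0,0,0,0.]))[0,0]
    r=np.array([p[0],-p[1],-1.]); E=np.array(c["extrinsics"]); R,t=E[:3,:3],E[:3,3]; w=R@r
    s=d if d is not None else (z-t[2])/w[2]
    return t+s*w
def cloud(c):
    H,W=c["depth"].shape; u,v=np.meshgrid(np.arange(W),np.arange(H))
    p=cv2.undistortPoints(np.stack([u,v],-1).reshape(-1,1,2).astype(float),c["K"],np.array([c["k1"],0,0,0,0.])).reshape(H,W,2)
    r=np.dstack([p[...,0],-p[...,1],-np.ones((H,W))])*c["depth"][...,None]
    E=np.array(c["extrinsics"]); return r@E[:3,:3].T+E[:3,3]
def save(c,n,crop=None,f=1):
    im=c["color"][...,::-1]
    if crop: l,t,w,h=crop; im=im[t:t+h,l:l+w]
    cv2.imwrite("pics/"+n,cv2.resize(im,None,fx=f,fy=f,interpolation=cv2.INTER_CUBIC))
E
python3 - <<'E'
from h import *
a=read_camera("top");b=read_camera("scene")
im=np.vstack([a["color"],b["color"]])[...,::-1]
save(a,"top.png",f=1.4);save(b,"scene.png",f=1.4)
for n,c in(("top",a),("scene",b)):
    print(n,np.round(c["extrinsics"],3).tolist(),c["K"].tolist(),c["k1"])
    for t in("pin_a","cheek_left","stand_front","tray_1","bread_maker","screw_jar","wood_offcut_2","pliers_1","spray_paint"):
        try: print(t,[(round(x["p"],2),[int(i) for i in x["bbox"]]) for x in models.boxes_of(n,t)])
        except Exception as e: print(t,e)
s=read_state();print(s["time"],s["orientation"],s["tcp_pos"])
E
```

```text
pics
top [[0.015, 0.99, -0.141, 0.282], [-1.0, 0.012, -0.021, -0.032], [-0.019, 0.141, 0.99, 1.185], [0.0, 0.0, 0.0, 1.0]] [[424.8095079509052, 0.0, 281.622074087799], [0.0, 424.8095079509052, 213.04785591452176], [0.0, 0.0, 1.0]] -0.027793847403182605
pin_a [(0.74, [431, 161, 18, 18]), (0.67, [317, 195, 13, 17]), (0.47, [294, 202, 8, 14])]
cheek_left [(0.67, [190, 196, 45, 24]), (0.61, [102, 217, 64, 33])]
stand_front [(0.75, [290, 200, 47, 44])]
tray_1 [(0.81, [370, 145, 48, 71]), (0.42, [181, 207, 48, 24])]
bread_maker [(0.57, [105, 213, 61, 33])]
screw_jar [(0.58, [347, 122, 17, 27])]
wood_offcut_2 [(0.74, [364, 122, 35, 44]), (0.48, [289, 202, 49, 42])]
pliers_1 [(0.95, [104, 215, 60, 32]), (0.51, [359, 121, 42, 43])]
spray_paint [(0.94, [185, 111, 44, 50]), (0.55, [185, 208, 46, 21])]
scene [[-0.574, 0.421, -0.702, -0.446], [-0.818, -0.311, 0.483, 0.574], [-0.015, 0.852, 0.524, 0.708], [0.0, 0.0, 0.0, 1.0]] [[435.7270713347698, 0.0, 280.5185989108784], [0.0, 435.7270713347698, 212.50591449404982], [0.0, 0.0, 1.0]] 0.04657418340977703
pin_a [(0.95, [213, 285, 15, 40]), (0.66, [295, 181, 5, 30]), (0.66, [304, 189, 4, 32]), (0.59, [277, 188, 10, 33]), (0.57, [260, 210, 18, 33]), (0.51, [349, 147, 11, 27])]
cheek_left [(0.83, [188, 231, 47, 15]), (0.52, [274, 209, 49, 26]), (0.42, [316, 168, 33, 31]), (0.28, [296, 167, 16, 16])]
stand_front [(0.72, [274, 206, 48, 28])]
tray_1 [(0.66, [316, 168, 32, 29])]
bread_maker [(0.52, [186, 230, 50, 15])]
screw_jar []
wood_offcut_2 [(0.56, [170, 226, 68, 38]), (0.55, [297, 163, 15, 20])]
pliers_1 []
spray_paint [(0.96, [164, 151, 32, 79])]
1.0 [[ 9.70434791e-01  2.41363452e-01 -7.01331876e-06]
 [ 2.41363452e-01 -9.70434790e-01 -5.44337385e-05]
 [-1.99442836e-05  5.11316348e-05 -9.99999998e-01]] [ 0.16291189 -0.65506628  0.23130162]
```

View pics/top.png

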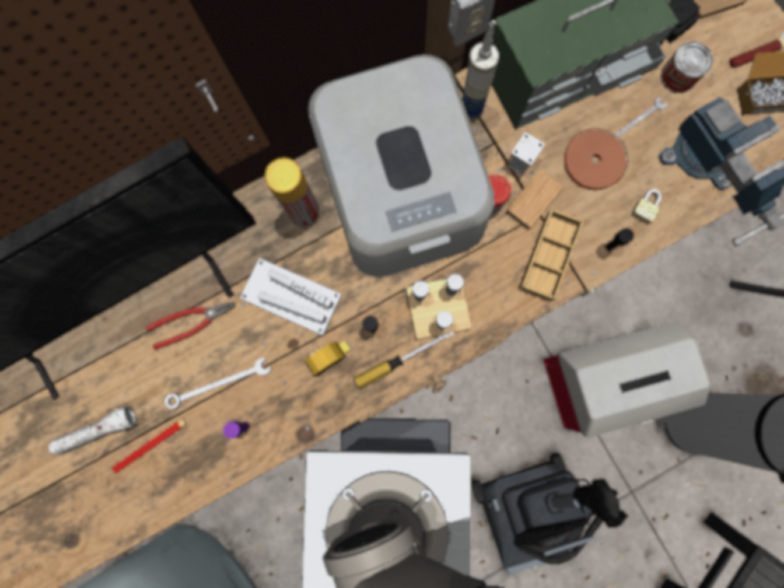

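View pics/scene.png

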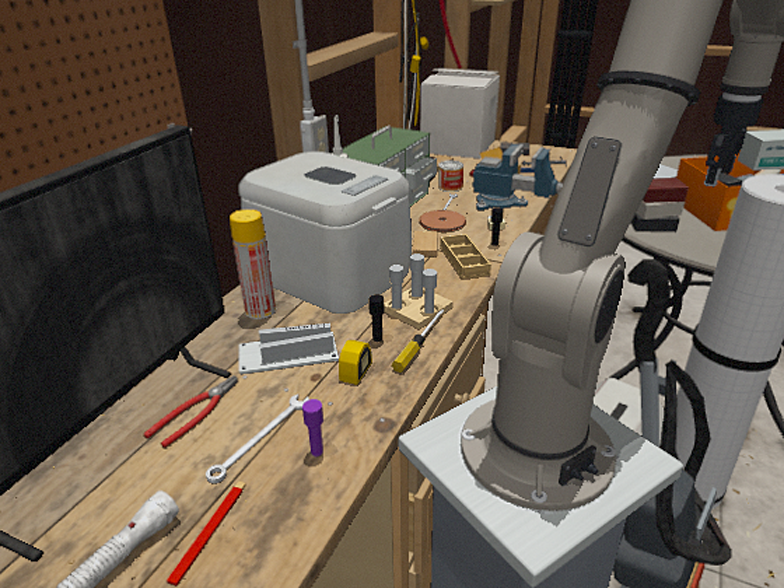

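Top view (full-res pixels = shown/1.4): the three grey pins are at the stand, heads at (300,207) and (325,203) in back and (317,229) alone in front. Look-alikes are black at (264,232) and (444,170) and purple at (166,306). The gauge is at (207,211) and the tray at (393,182). My choice is the steel pin at (317,229); next I'll localise everything.

```bash
python3 - <<'E'
from h import *
c=read_camera("top");P=cloud(c)
def reg(l,t,w,h,z0,z1):
    q=P[t:t+h,l:l+w].reshape(-1,3); return q[(q[:,2]>z0)&(q[:,2]<z1)&(q[:,0]>.1)]
q=reg(285,190,60,55,.092,.115)
q=q.astype(np.float32)
_,lab,cen=cv2.kmeans(q,3,None,(3,50,1e-4),10,cv2.KMEANS_PP_CENTERS);print("heads",cen,np.bincount(lab.ravel()))
q=reg(285,190,65,60,.010,.022);print("stand",len(q),cv2.minAreaRect(q[:,:2].astype(np.float32)*1000))
q=reg(165,180,85,62,.036,.052);print("cheeks",len(q),cv2.minAreaRect(q[:,:2].astype(np.float32)*1000))
q=reg(165,180,85,62,.005,.012);print("base",len(q),cv2.minAreaRect(q[:,:2].astype(np.float32)*1000))
q=reg(365,140,60,80,.024,.036);print("tray",len(q),cv2.minAreaRect(q[:,:2].astype(np.float32)*1000))
q=reg(230,40,120,150,.2,.33);print("bread",q[:,:2].min(0),q[np.argmin(np.hypot(q[:,0],q[:,1]))])
for n,(u,v) in dict(blackpin=(264,232),tape=(232,256),spray=(205,128),plier=(135,232)).items():print(n,P[v,u])
save(c,"gauge.png",(160,175,95,70),8)
E
```

```text
heads [[ 0.45603243 -0.05444276  0.10464917]
 [ 0.4674151  -0.1196967   0.10481824]
 [ 0.398501   -0.10011881  0.10477008]] [113 109 108]
stand 1112 ((438.4131774902344, -92.810546875), (162.33375549316406, 110.17256927490234), 11.78442668914795)
cheeks 528 ((445.7220153808594, 185.73727416992188), (136.8809356689453, 61.22230529785156), 67.99506378173828)
base 1415 ((456.5159912109375, 203.9014892578125), (174.5013427734375, 238.4250030517578), 0.8425902128219604)
tray 464 ((562.64306640625, -295.6413879394531), (131.43898010253906, 196.55252075195312), 68.837158203125)
bread [ 0.48807173 -0.17206287] [0.48807173 0.02323887 0.21841769]
blackpin [0.38791604 0.0354787  0.09635354]
tape [0.32631321 0.12008087 0.06779444]
spray [0.6202684  0.1722566  0.22481994]
plier [0.39209547 0.40575579 0.00269911]
```

View pics/gauge.png

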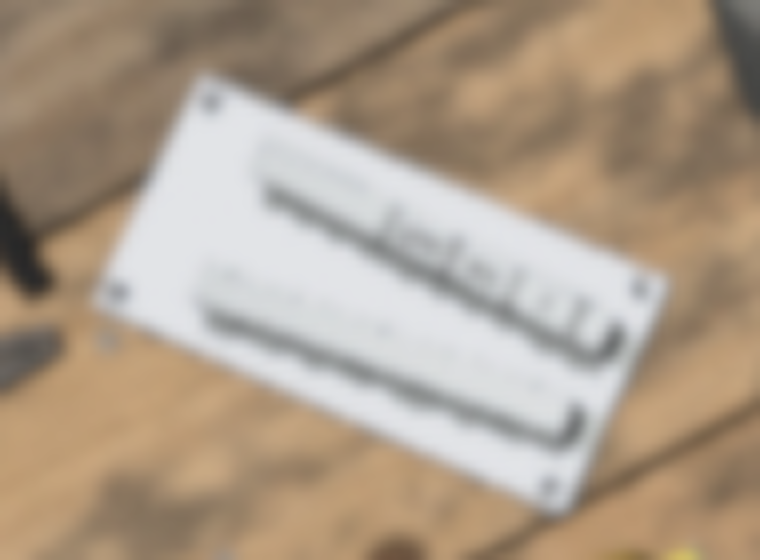

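```bash
python3 -m creep '[{"slide":[24,-32,0],"yaw":0},{"slide":[24,-32,0],"yaw":0},{"slide":[24,-32,0],"yaw":0},{"slide":[24,-32,0],"yaw":0},{"slide":[24,-32,0],"yaw":0},{"slide":[24,-32,0],"yaw":0},{"slide":[24,-32,0],"yaw":0},{"slide":[24,-32,0],"yaw":0}]' 85 30
python3 - <<'E'
from h import *
c=read_camera("top")
g=np.array([world(c,u,v,z=.008) for u,v in((185.6,184),(243.4,209.4),(230.3,239.4),(172.1,212.5))])
print(np.round(g,4));d=(g[1]+g[2]-g[0]-g[3])/2;e=(g[0]+g[1]-g[2]-g[3])/2
print("centre",g.mean(0),np.linalg.norm(d),np.degrees(np.arctan2(d[1],d[0])),np.linalg.norm(e),np.degrees(np.arctan2(e[1],e[0])))
q=cloud(c)[135:220,360:425].reshape(-1,3);q=q[(q[:,2]>.024)&(q[:,2]<.036)&(abs(q[:,0]-.54)<.1)]
t=np.array([world(c,u/1.4,v/1.4,z=.03) for u,v in((551,212),(580,222),(552,299),(521,288))]);print(np.round(t,4),t.mean(0))
E
```

```text
time: 1.85
tcp_pos: [0.288, -0.3588, 0.2316]
orientation: [[0.97, 0.241, 0.0], [0.241, -0.97, -0.001], [0.0, 0.001, -1.0]]
contact_force: [0.6, -0.1, -0.1]
gripper_width: 0.0848
grasp_force: 0.0
[[0.5305 0.267  0.008 ]
 [0.4594 0.1002 0.008 ]
 [0.3746 0.1344 0.008 ]
 [0.4482 0.3014 0.008 ]]
centre [0.45315795 0.20074349 0.008     ] 0.18191775428253995 -113.42995358170343 0.0903341615115256 -22.33828454747335
[[ 0.6251 -0.3184  0.03  ]
 [ 0.6052 -0.3756  0.03  ]
 [ 0.4495 -0.3162  0.03  ]
 [ 0.4706 -0.256   0.03  ]] [ 0.53758412 -0.31655595  0.03      ]
```

```bash
python3 -m creep '[{"slide":[24,-32,0],"yaw":0},{"slide":[24,-32,0],"yaw":0},{"slide":[24,-32,0],"yaw":0},{"slide":[24,-32,0],"yaw":0},{"slide":[24,-32,0],"yaw":0},{"slide":[24,-32,0],"yaw":0},{"slide":[24,-32,0],"yaw":0},{"slide":[0,0,0],"yaw":0}]'
python3 - <<'E'
from h import *
c=read_camera("wrist");save(c,"w1.png",f=1.2);P=cloud(c)
print(np.round(c["extrinsics"],3).tolist(),read_state()["qpos"])
q=P.reshape(-1,3);q=q[(q[:,2]>.096)&(q[:,2]<.110)];print(len(q))
if len(q)>100:
    q=q.astype(np.float32)
    for n in(2,3):
        d,lab,cen=cv2.kmeans(q,n,None,(3,50,1e-4),10,cv2.KMEANS_PP_CENTERS);print(d,cen,np.bincount(lab.ravel()))
E
```

```text
time: 2.7
tcp_pos: [0.3986, -0.0978, 0.232]
orientation: [[0.968, 0.249, 0.002], [0.249, -0.968, 0.001], [0.003, -0.0, -1.0]]
contact_force: [-0.4, 0.0, 0.1]
gripper_width: 0.0852
grasp_force: 0.0
[[0.25, 0.928, 0.275, 0.47], [-0.968, 0.24, 0.071, -0.08], [0.001, -0.284, 0.959, 0.375], [0.0, 0.0, 0.0, 1.0]] [ 0.51373874  0.05718087 -0.42842     2.1234274   0.02856967  0.96525479
 -1.25211138]
5192
13.41513786977157 [[ 0.42673236  0.02427205  0.09877989]
 [ 0.46128246 -0.09238626  0.10383359]] [ 731 4461]
8.491598135324907 [[ 0.48014325 -0.08772326  0.1038131 ]
 [ 0.4190623   0.02821793  0.0983021 ]
 [ 0.40385267 -0.10183427  0.10385308]] [3446  659 1087]
```

View pics/w1.png

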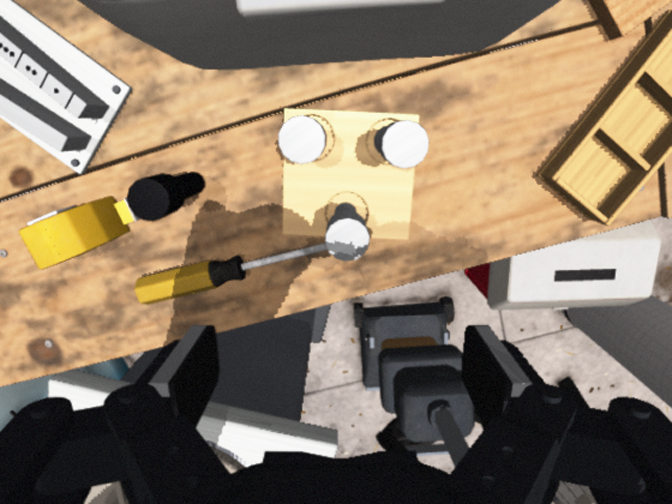

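The wrist view shows two back heads at (252,116) and (337,120), and the lone front head at (289,198) (full-res pixels). The screwdriver blade lies against the stand, and the black look-alike is off left at (130,163). The choice holds.

```bash
cat >> h.py <<'E'
def head(c,x,y,z0=.098,z1=.110,r=.028):
    q=cloud(c).reshape(-1,3);q=q[(q[:,2]>z0)&(q[:,2]<z1)&(np.hypot(q[:,0]-x,q[:,1]-y)<r)]
    (a,b),R=cv2.minEnclosingCircle((q[:,:2]*1000).astype(np.float32)); return a,b,R,len(q),q[:,2].mean()*1000,q[:,:2].mean(0)*1000
E
python3 - <<'E'
from h import *
c=read_camera("wrist")
for x,y in((.3985,-.1),(.456,-.054),(.467,-.12)):print(head(c,x,y))
save(c,"cr.png",(200,60,180,160),4)
E
```

```text
(402.8276672363281, -101.98741149902344, 15.107231140136719, 1071, np.float64(103.96761471028336), array([ 403.72674961, -101.95671731]))
(458.07513427734375, -57.980506896972656, 15.116169929504395, 1255, np.float64(104.09575791933922), array([458.33262835, -58.12252262]))
(471.4693908691406, -121.15389251708984, 14.987064361572266, 1268, np.float64(104.1575417086454), array([ 471.75227036, -120.86192716]))
```

View pics/cr.png

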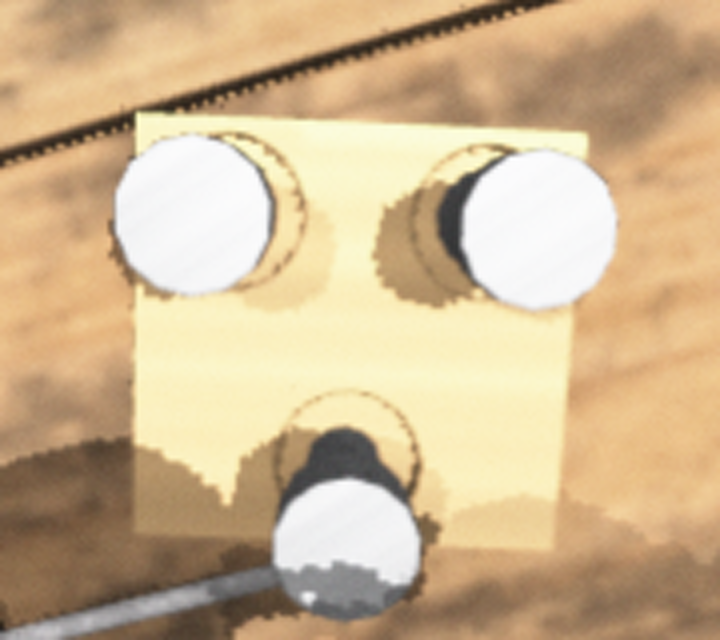

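```bash
python3 -m creep '[{"slide":[3,5,20],"yaw":0},{"slide":[0,0,30],"yaw":0},{"slide":[0,0,30],"yaw":0},{"slide":[0,0,30],"yaw":0},{"slide":[0,0,30],"yaw":0},{"slide":[0,0,22],"yaw":0},{"slide":[0,0,0],"yaw":0}]'
python3 - <<'E'
from h import *
c=read_camera("wrist");print(head(c,.403,-.102)); s=read_state();print(s["tcp_pos"],s["qpos"],s["orientation"])
E
```

```text
time: 3.5
tcp_pos: [0.398, -0.1076, 0.0671]
orientation: [[0.971, 0.239, -0.006], [0.239, -0.971, 0.001], [-0.005, -0.002, -1.0]]
contact_force: [-0.6, -0.3, -0.3]
gripper_width: 0.085
grasp_force: 0.0
(402.91741943359375, -101.93022155761719, 15.31105899810791, 5398, np.float64(103.77032664885482), array([ 404.60505041, -101.41023118]))
[ 0.39921964 -0.10752986  0.06853999] [ 0.43911635  0.3398204  -0.37546743  2.26846365  0.22836225  0.57056677
 -1.43910524] [[ 9.70867429e-01  2.39594879e-01 -3.27560100e-03]
 [ 2.39596893e-01 -9.70872430e-01  2.31190308e-04]
 [-3.12479869e-03 -1.00927896e-03 -9.99994608e-01]]
```

```bash
python3 -m creep '[{"slide":[0,0,0],"yaw":0},{"slide":[0,0,0],"yaw":0}]'; python3 -m creep '[{"slide":[4,-4,0],"yaw":0},{"slide":[0,0,0],"yaw":0},{"slide":[0,0,0],"yaw":0}]'
```

```text
time: 3.75
tcp_pos: [0.4015, -0.1071, 0.0705]
orientation: [[0.971, 0.241, 0.002], [0.241, -0.971, -0.001], [0.002, 0.001, -1.0]]
contact_force: [-0.3, 0.3, 0.7]
gripper_width: 0.0851
grasp_force: 0.0
time: 4.05
tcp_pos: [0.4039, -0.1015, 0.0697]
orientation: [[0.97, 0.242, 0.001], [0.242, -0.97, -0.0], [0.001, 0.0, -1.0]]
contact_force: [0.5, 0.3, 0.3]
gripper_width: 0.0846
grasp_force: 0.0
```

```bash
python3 -m creep '[{"slide":[-1,0,0],"yaw":0},{"slide":[0,0,0],"yaw":0},{"slide":[0,0,0],"yaw":0},{"slide":[0,0,0],"yaw":0},{"slide":[0,0,0],"yaw":0},{"slide":[0,0,0],"yaw":0},{"slide":[0,0,0],"yaw":0}]' 20 40
```

```text
time: 4.75
tcp_pos: [0.4026, -0.1018, 0.0694]
orientation: [[0.97, 0.241, 0.0], [0.241, -0.97, -0.0], [0.0, 0.0, -1.0]]
contact_force: [-0.4, 0.3, 4.4]
gripper_width: 0.0291
grasp_force: 39.3
```

```bash
python3 -m creep '[{"slide":[0,0,-15],"yaw":0},{"slide":[0,0,-35],"yaw":0},{"slide":[0,0,-40],"yaw":0},{"slide":[0,0,-40],"yaw":0},{"slide":[8,-34,0],"yaw":0},{"slide":[8,-35,0],"yaw":0},{"slide":[8,-35,0],"yaw":0},{"slide":[8,-35,0],"yaw":0}]'
python3 -m creep '[{"slide":[16,-37,0],"yaw":0},{"slide":[16,-37,0],"yaw":0},{"slide":[16,-37,0],"yaw":0},{"slide":[16,-37,0],"yaw":0},{"slide":[0,0,0],"yaw":0},{"slide":[0,0,0],"yaw":0}]'
python3 - <<'E'
from h import *
c=read_camera("wrist");save(c,"w2.png",f=1.2);print(read_state()["qpos"])
q=cloud(c).reshape(-1,3)
for z0,z1,n in((.005,.012,"base"),(.038,.050,"cheek")):
    p=q[(q[:,2]>z0)&(q[:,2]<z1)&(abs(q[:,0]-.453)<.12)&(abs(q[:,1]-.2)<.12)];print(n,len(p),cv2.minAreaRect((p[:,:2]*1000).astype(np.float32)))
E
```

```text
time: 5.55
tcp_pos: [0.3994, 0.0417, 0.1991]
orientation: [[0.971, 0.241, -0.0], [0.241, -0.971, -0.0], [-0.0, 0.0, -1.0]]
contact_force: [0.9, -0.4, -1.4]
gripper_width: 0.0291
grasp_force: 40.1
time: 6.15
tcp_pos: [0.4258, 0.2003, 0.1987]
orientation: [[0.97, 0.244, -0.001], [0.244, -0.97, -0.0], [-0.001, -0.0, -1.0]]
contact_force: [0.1, 0.3, -1.8]
gripper_width: 0.0292
grasp_force: 40.0
[ 0.0311493   0.24612875 -0.68267164  2.02707434  0.19259371  0.93286144
 -2.07931531]
base 13052 ((439.7575378417969, 187.7008514404297), (265.1567687988281, 115.68842315673828), 69.00044250488281)
cheek 5541 ((461.89007568359375, 171.21771240234375), (171.4945068359375, 232.22605895996094), 86.24554443359375)
```

View pics/w2.png

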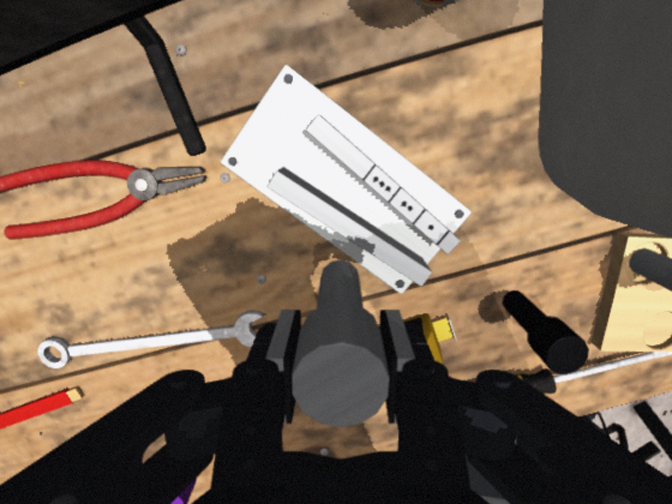

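Wrist view shows the gauge: apron at the left end around (215,95), narrow end at (362,205), dots 3-2-1 toward the narrow end (full-res px). The pin is held upright at (283,275). Next I'll refine the slot's centre line from the cheek tops.

```bash
cat > g.py <<'E'
from h import *
def gauge(c,cx=.453,cy=.2007,a0=-112.9):
    q=cloud(c).reshape(-1,3);a=np.radians(a0);ctr=np.array([cx,cy])
    for it in range(4):
        X=np.array([np.cos(a),np.sin(a)]);Y=np.array([-X[1],X[0]]);m=ctr-.05*X
        l=np.c_[(q[:,:2]-m)@X,(q[:,:2]-m)@Y]*1000
        s=(q[:,2]>.040)&(q[:,2]<.048)&(l[:,0]>-10)&(l[:,0]<145)&(abs(l[:,1])<42);l=l[s]
        xs,mid,w=[],[],[]
        for x in range(6,130,4):
            b=l[abs(l[:,0]-x)<2.5,1];L=b[b>0];R=b[b<0]
            if len(L)>8 and len(R)>8: xs.append(x);mid.append((L.min()+R.max())/2);w.append(L.min()-R.max())
        k=np.polyfit(xs,mid,1);kw=np.polyfit(xs,w,1)
        a+=np.arctan(k[0]);ctr=ctr+Y*(k[0]*50+k[1])/1000
        # along: ends of the cheeks at 0 and 136
    e=np.percentile(l[:,0],[.3,99.7]);return ctr,np.degrees(a),m,(len(xs),k,kw,e,np.std(np.polyval(k,xs)-mid))
if __name__=="__main__":
    c=read_camera("wrist");print(gauge(c))
    # base corners on z=8mm
    hsv=cv2.cvtColor(c["color"],cv2.COLOR_RGB2HSV)
    for u,v in((287,66),(470,212),(404,292),(221,160)):print(world(c,u/1.2,v/1.2,z=.008))
E
python3 g.py
```

```text
(array([0.45532219, 0.19971906]), np.float64(-113.00557189278088), array([0.47486322, 0.24574241]), (31, array([-4.56368545e-10,  1.13713926e-07]), array([-0.1244889, 33.6019139]), array([ -0.81559001, 133.66877612]), np.float64(0.15360389984972866)))
[0.53126569 0.2646775  0.008     ]
[0.46019001 0.09862563 0.008     ]
[0.38095956 0.13082569 0.008     ]
[0.45223998 0.30020379 0.008     ]
```

```bash
python3 -m creep '[{"slide":[0,0,0],"yaw":0.13},{"slide":[0,0,0],"yaw":0.13},{"slide":[0,0,0],"yaw":0.13},{"slide":[0,0,0],"yaw":0.13},{"slide":[0,0,0],"yaw":0.13},{"slide":[9,-28,0],"yaw":0},{"slide":[9,-28,0],"yaw":0},{"slide":[9,-28,0],"yaw":0}]'
python3 -m creep '[{"slide":[0,0,0],"yaw":0},{"slide":[0,0,0],"yaw":0},{"slide":[0,0,0],"yaw":0}]'
cat >> g.py <<'E'
def loc(p):
    a=np.radians(-113.0);X=np.array([np.cos(a),np.sin(a)]);Y=np.array([-X[1],X[0]]);d=np.array(p)[:2]*1000-np.array([474.9,245.7]);return np.round([d@X,d@Y],2)
E
python3 - <<'E'
from g import *
c=read_camera("wrist");s=read_state();t=s["tcp_pos"];z=t[2]+.0346
h=head(c,t[0],t[1],z-.005,z+.005);print(h,loc(np.array(h[:2])/1000));print("tcp",t,loc(t),s["orientation"])
try: print(gauge(c))
except Exception as e:print(e)
E
```

```text
time: 7.05
tcp_pos: [0.4854, 0.2647, 0.1992]
orientation: [[0.917, -0.398, 0.0], [-0.398, -0.917, -0.001], [0.001, 0.001, -1.0]]
contact_force: [0.7, -0.2, -1.6]
gripper_width: 0.0288
grasp_force: 40.2
time: 7.35
tcp_pos: [0.4839, 0.2644, 0.1989]
orientation: [[0.918, -0.397, -0.001], [-0.397, -0.918, -0.002], [-0.0, 0.002, -1.0]]
contact_force: [1.0, -0.9, -1.5]
gripper_width: 0.0285
grasp_force: 40.2
(490.5027770996094, 261.6109619140625, 27.034730911254883, 6429, np.float64(233.65116691231765), array([486.55898421, 263.48394138])) [-20.74   8.15]
tcp [0.48392858 0.26449722 0.19907845] [-20.83   0.97] [[ 9.18019152e-01 -3.96535711e-01 -5.15717187e-04]
 [-3.96536033e-01 -9.18018016e-01 -1.44803216e-03]
 [ 1.00758792e-04  1.53382170e-03 -9.99998819e-01]]
(array([0.45547449, 0.19965473]), np.float64(-112.98988676142588), array([0.47500292, 0.24568342]), (31, array([5.00115836e-12, 1.84094505e-09]), array([-0.12843819, 34.03927079]), array([ -0.73006699, 133.97137511]), np.float64(0.18061320738139677)))
```

```bash
cat >> g.py <<'E'
def held(c,t,off=.0346):
    q=cloud(c).reshape(-1,3);q=q[(abs(q[:,2]-t[2]-off)<.004)]
    a=np.radians(-113.0);X=np.array([np.cos(a),np.sin(a)]);Y=np.array([-X[1],X[0]])
    d=(q[:,:2]-np.array(t)[:2])*1000;x=d@X;y=d@Y;r=[]
    for k in range(-9,10,3):
        b=y[(abs(x-k)<1.5)&(abs(y)<25)]
        if len(b)>10:r.append((k,len(b),round(b.min(),1),round(b.max(),1)))
    return r
E
python3 - <<'E'
from g import *
c=read_camera("wrist");print(held(c,read_state()["tcp_pos"]))
save(c,"w3.png",f=1.2)
E
```

```text
[(-9, 493, np.float64(-12.0), np.float64(12.9)), (-6, 576, np.float64(-13.7), np.float64(14.6)), (-3, 601, np.float64(-14.6), np.float64(15.2)), (0, 654, np.float64(-14.6), np.float64(15.5)), (3, 587, np.float64(-14.1), np.float64(15.4)), (6, 599, np.float64(-13.4), np.float64(14.5)), (9, 500, np.float64(-11.7), np.float64(13.4))]
```

View pics/w3.png

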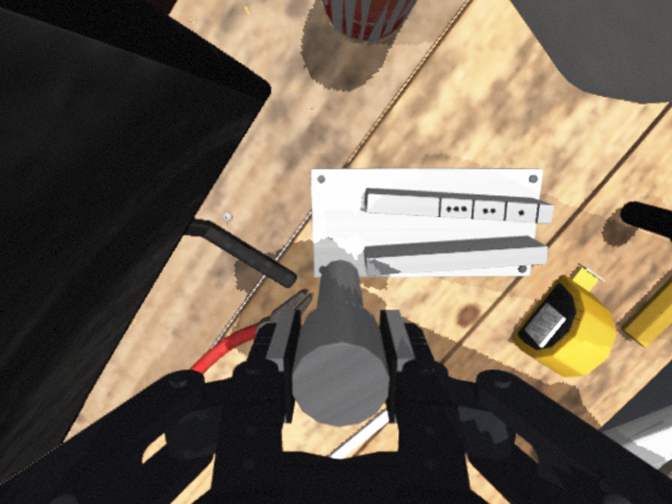

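Wrist view: the pin hangs upright at (283,310) in front of the slot mouth, slot axis horizontal in the picture. The monitor corner is at (222,75). I'll check its clearance before descending.

```bash
python3 - <<'E'
from g import *
for n in("wrist","top"):
    c=read_camera(n);P=cloud(c)
    m=np.zeros(P.shape[:2],bool)
    if n=="wrist": m[0:260,0:235]=1
    else: m[90:215,100:190]=1
    q=P[m];q=q[(q[:,2]>.05)&(q[:,2]<.6)&(q[:,0]>.2)]
    d=np.hypot(q[:,0]-.484,q[:,1]-.266);i=np.argsort(d)[:1];print(n,q[i],d[i], np.percentile(d,[1,5]))
E
python3 -m creep '[{"slide":[-1,-1,30],"yaw":0},{"slide":[0,0,30],"yaw":0},{"slide":[0,0,30],"yaw":0},{"slide":[0,0,24],"yaw":0},{"slide":[0,0,0],"yaw":0},{"slide":[0,0,0],"yaw":0},{"slide":[0,0,0],"yaw":0}]'
```

```text
wrist [[0.50286637 0.27971073 0.20428996]] [0.02332218] [0.08968809 0.09007643]
top [[0.49190609 0.26008294 0.56940569]] [0.00987511] [0.01994674 0.03137957]
time: 8.25
tcp_pos: [0.4848, 0.2683, 0.0869]
orientation: [[0.919, -0.395, 0.002], [-0.395, -0.919, 0.001], [0.002, -0.002, -1.0]]
contact_force: [0.2, 0.3, -1.2]
gripper_width: 0.0293
grasp_force: 40.3
```

```bash
python3 -m creep '[{"slide":[0,0,10],"yaw":0},{"slide":[0,0,3],"yaw":0},{"slide":[0,0,0],"yaw":0},{"slide":[0,0,0],"yaw":0}]';python3 - <<'E'
from g import *
c=read_camera("wrist");s=read_state();print(held(c,s["tcp_pos"]),loc(s["tcp_pos"]),s["tcp_pos"],s["contact_force"])
E
python3 -m creep '[{"slide":[0,0,1],"yaw":0},{"slide":[0,0,0],"yaw":0}]'
```

```text
time: 8.65
tcp_pos: [0.4838, 0.2676, 0.0723]
orientation: [[0.919, -0.395, -0.0], [-0.395, -0.919, -0.0], [-0.0, 0.0, -1.0]]
contact_force: [-1.1, -0.5, -0.6]
gripper_width: 0.0291
grasp_force: 40.3
[(-9, 485, np.float64(-12.4), np.float64(12.9)), (-6, 586, np.float64(-13.9), np.float64(14.7)), (-3, 630, np.float64(-14.0), np.float64(15.1)), (0, 608, np.float64(-15.1), np.float64(15.7)), (3, 640, np.float64(-14.4), np.float64(15.3)), (6, 572, np.float64(-14.0), np.float64(14.6)), (9, 498, np.float64(-12.7), np.float64(13.6))] [-23.79  -0.27] [0.48394476 0.26770676 0.07244153] [ 0.08563563 -0.31202465 -1.3269764 ]
time: 8.9
tcp_pos: [0.4839, 0.2676, 0.0713]
orientation: [[0.919, -0.395, 0.0], [-0.395, -0.919, 0.0], [0.0, -0.0, -1.0]]
contact_force: [-0.6, -0.6, -1.6]
gripper_width: 0.0292
grasp_force: 40.3
```

```bash
python3 -m creep '[{"slide":[0,0,1],"yaw":0},{"slide":[0,0,0],"yaw":0}]'|sed -n '2p;4p'; python3 -m creep '[{"slide":[0,0,1],"yaw":0},{"slide":[0,0,0],"yaw":0}]'|sed -n '2p;4p'
```

```text
tcp_pos: [0.4838, 0.2676, 0.0702]
contact_force: [0.6, 0.1, -0.8]
tcp_pos: [0.484, 0.2677, 0.0695]
contact_force: [-0.1, -0.5, 0.8]
```

```bash
python3 -m creep '[{"slide":[0,12,0],"yaw":0},{"slide":[0,12,0],"yaw":0},{"slide":[0,12,0],"yaw":0},{"slide":[0,12,0],"yaw":0},{"slide":[0,12,0],"yaw":0},{"slide":[0,9,0],"yaw":0},{"slide":[0,0,0],"yaw":0},{"slide":[0,0,0],"yaw":0}]';python3 - <<'E'
from g import *
c=read_camera("wrist");s=read_state();print([tuple(map(float,x)) for x in held(c,s["tcp_pos"])],loc(s["tcp_pos"]));print(gauge(c)[2:])
E
```

```text
time: 10.1
tcp_pos: [0.4561, 0.2026, 0.0694]
orientation: [[0.918, -0.396, -0.001], [-0.396, -0.918, -0.003], [-0.0, 0.003, -1.0]]
contact_force: [-1.7, -2.9, 7.2]
gripper_width: 0.0288
grasp_force: 41.2
[(-9.0, 502.0, -11.9, 13.5), (-6.0, 575.0, -13.2, 14.9), (-3.0, 612.0, -14.7, 15.2), (0.0, 671.0, -14.9, 15.6), (3.0, 593.0, -14.1, 15.7), (6.0, 582.0, -13.9, 14.7), (9.0, 487.0, -11.5, 12.9)] [47.   -0.39]
(array([0.47455149, 0.24587419]), (14, array([-1.32538331e-11,  2.94700972e-09]), array([-0.12604471, 33.41065869]), array([ -0.94910058, 133.90400262]), np.float64(0.10916464524311897)))
```

```bash
cat > f.py <<'E'
from g import *
import time
s=read_state();f=np.array(s["contact_force"])[:2];a=np.radians(-113.);X=np.array([np.cos(a),np.sin(a)]);Y=np.array([-X[1],X[0]])
print("loc",loc(s["tcp_pos"]),"z",round(s["tcp_pos"][2]*1000,1),"Fx %.1f Fy %.1f Fz %.1f"%(f@X,f@Y,s["contact_force"][2]),"M",np.round(s["moment"],2),"w",round(s["gripper_width"]*1000,1))
E
python3 -m creep '[{"slide":[0,0,-0.7],"yaw":0},{"slide":[0,0,0],"yaw":0}]'>/dev/null;python3 f.py
python3 -m creep '[{"slide":[-0.1,3,0],"yaw":0},{"slide":[0,2,0],"yaw":0},{"slide":[0,0,0],"yaw":0}]'>/dev/null;python3 f.py
python3 -m creep '[{"slide":[0,2,0],"yaw":0},{"slide":[0,2,0],"yaw":0},{"slide":[0,0,0],"yaw":0}]'>/dev/null;python3 f.py
```

```text
loc [45.53 -0.93] z 69.7 Fx -0.1 Fy 0.3 Fz -1.6 M [ 0.06 -0.01  0.05] w 29.0
loc [50.91 -0.87] z 69.7 Fx -0.6 Fy 0.9 Fz -1.9 M [-0.03 -0.02  0.03] w 29.1
loc [54.73 -0.76] z 70.0 Fx 0.0 Fy -0.6 Fz -2.0 M [ 0.02 -0.02 -0.04] w 29.0
```

```bash

python3 -m creep '[{"slide":[0.3,2,0],"yaw":0},{"slide":[0,1,0],"yaw":0},{"slide":[0,0,0],"yaw":0}]'>/dev/null;python3 f.py
python3 -m creep '[{"slide":[0,2,0],"yaw":0},{"slide":[0,1,0],"yaw":0},{"slide":[0,0,0],"yaw":0}]'>/dev/null;python3 f.py
python3 -m creep '[{"slide":[0,2,0],"yaw":0},{"slide":[0,0,0],"yaw":0}]'>/dev/null;python3 f.py
python3 -m creep '[{"slide":[0,2,0],"yaw":0},{"slide":[0,0,0],"yaw":0}]'>/dev/null;python3 f.py
```

```text
loc [57.56 -0.49] z 70.0 Fx 1.2 Fy -0.2 Fz -0.8 M [ 0.04 -0.03  0.02] w 29.0
loc [60.57 -0.49] z 70.0 Fx 0.9 Fy 1.1 Fz -2.2 M [-0.02  0.04  0.01] w 29.2
loc [62.68 -0.49] z 69.9 Fx 0.1 Fy 0.0 Fz -1.5 M [ 0.04 -0.    0.03] w 29.0
loc [64.67 -0.51] z 70.0 Fx -0.3 Fy 0.9 Fz -1.7 M [-0.01 -0.03 -0.  ] w 29.1
```

```bash

python3 -m creep '[{"slide":[0,2,0],"yaw":0},{"slide":[0,0,0],"yaw":0}]'>/dev/null;python3 f.py
python3 -m creep '[{"slide":[0,2,0],"yaw":0},{"slide":[0,0,0],"yaw":0}]'>/dev/null;python3 f.py
python3 -m creep '[{"slide":[0,2,0],"yaw":0},{"slide":[0,0,0],"yaw":0}]'>/dev/null;python3 f.py
```

```text
loc [66.68 -0.54] z 69.9 Fx 0.1 Fy 0.4 Fz -1.7 M [-0.    0.07  0.04] w 29.2
loc [68.68 -0.54] z 70.0 Fx -0.0 Fy 0.2 Fz -1.5 M [-0.    0.    0.01] w 29.5
loc [70.66 -0.56] z 70.0 Fx 0.4 Fy 0.1 Fz -1.9 M [-0.02 -0.06  0.02] w 29.0
```

```bash

python3 -m creep '[{"slide":[0,2,0],"yaw":0},{"slide":[0,2,0],"yaw":0},{"slide":[0,0,0],"yaw":0}]'>/dev/null;python3 f.py
python3 -m creep '[{"slide":[0,2,0],"yaw":0},{"slide":[0,2,0],"yaw":0},{"slide":[0,0,0],"yaw":0}]'>/dev/null;python3 f.py
python3 -m creep '[{"slide":[0,2,0],"yaw":0},{"slide":[0,0,0],"yaw":0}]'>/dev/null;python3 f.py
python3 -m creep '[{"slide":[0,2,0],"yaw":0},{"slide":[0,0,0],"yaw":0}]'>/dev/null;python3 f.py
python3 - <<'E'
from g import *
c=read_camera("wrist");s=read_state();print([tuple(map(float,x)) for x in held(c,s["tcp_pos"])]);print(gauge(c)[2:])
E
```

```text
loc [74.78 -0.57] z 69.9 Fx 0.5 Fy -0.0 Fz -0.9 M [ 0.   -0.04 -0.02] w 29.1
loc [78.76 -0.61] z 69.9 Fx -0.2 Fy 0.2 Fz -1.9 M [ 0.03 -0.02 -0.  ] w 29.2
loc [80.63 -0.61] z 70.0 Fx -0.5 Fy 0.3 Fz -1.8 M [ 0.04 -0.    0.02] w 29.0
loc [82.65 -0.62] z 70.0 Fx -0.2 Fy 0.5 Fz -0.6 M [ 0.02 -0.01 -0.02] w 28.8
[(-9.0, 492.0, -12.1, 12.9), (-6.0, 584.0, -13.4, 14.5), (-3.0, 609.0, -14.4, 15.2), (0.0, 642.0, -15.0, 15.5), (3.0, 613.0, -14.4, 15.2), (6.0, 594.0, -13.8, 14.6), (9.0, 502.0, -11.8, 13.1)]
(array([0.47471679, 0.24580428]), (15, array([-2.51586313e-13,  1.90201085e-10]), array([-0.12357269, 33.28739682]), array([ -0.6673487 , 134.09317084]), np.float64(0.1806101186380355)))
```

```bash

python3 -m creep '[{"slide":[0,2,0],"yaw":0},{"slide":[0,0,0],"yaw":0}]'>/dev/null;python3 f.py
python3 -m creep '[{"slide":[0,1,0],"yaw":0},{"slide":[0,0,0],"yaw":0}]'>/dev/null;python3 f.py
python3 -m creep '[{"slide":[0,1,0],"yaw":0},{"slide":[0,0,0],"yaw":0}]'>/dev/null;python3 f.py
```

```text
loc [84.68 -0.66] z 69.9 Fx -0.1 Fy 0.2 Fz -1.7 M [0.05 0.03 0.01] w 28.9
loc [85.46 -0.63] z 70.0 Fx 0.1 Fy -0.1 Fz -2.6 M [0.   0.02 0.  ] w 29.2
loc [86.48 -0.67] z 70.0 Fx 0.5 Fy -0.8 Fz -1.0 M [ 0.02  0.02 -0.03] w 29.2
```

```bash

python3 -m creep '[{"slide":[0,1,0],"yaw":0},{"slide":[0,0,0],"yaw":0}]'>/dev/null;python3 f.py
python3 -m creep '[{"slide":[0,1,0],"yaw":0},{"slide":[0,0,0],"yaw":0}]'>/dev/null;python3 f.py
```

```text
loc [87.51 -0.66] z 70.0 Fx 0.5 Fy 0.7 Fz -2.7 M [-0.02  0.04  0.  ] w 29.1
loc [88.48 -0.63] z 70.0 Fx 0.0 Fy 0.8 Fz -1.4 M [ 0.05 -0.04 -0.01] w 28.6
```

```bash

python3 -m creep '[{"slide":[0,1.5,0],"yaw":0},{"slide":[0,0,0],"yaw":0}]'>/dev/null;python3 f.py
python3 -m creep '[{"slide":[0,1.5,0],"yaw":0},{"slide":[0,0,0],"yaw":0}]'>/dev/null;python3 f.py
```

```text
loc [90.1  -0.62] z 70.0 Fx 0.1 Fy -0.1 Fz -1.2 M [0.02 0.05 0.05] w 28.9
loc [91.6  -0.65] z 70.0 Fx -0.2 Fy -0.5 Fz -3.3 M [ 0.    0.01 -0.01] w 28.9
```

```bash

python3 -m creep '[{"slide":[0,1.5,0],"yaw":0},{"slide":[0,0,0],"yaw":0}]'>/dev/null;python3 f.py
python3 -m creep '[{"slide":[0,1.5,0],"yaw":0},{"slide":[0,0,0],"yaw":0}]'>/dev/null;python3 f.py
```

```text
loc [93.1  -0.64] z 70.0 Fx -0.2 Fy 0.1 Fz -1.7 M [-0.    0.05 -0.01] w 29.0
loc [94.59 -0.68] z 70.0 Fx -0.2 Fy 0.1 Fz -1.5 M [ 0.03 -0.02  0.03] w 29.1
```

```bash

python3 -m creep '[{"slide":[0,2,0],"yaw":0},{"slide":[0,0,0],"yaw":0}]'>/dev/null;python3 f.py
python3 -m creep '[{"slide":[0,2,0],"yaw":0},{"slide":[0,0,0],"yaw":0}]'>/dev/null;python3 f.py
```

```text
loc [96.7 -0.7] z 69.9 Fx -0.2 Fy -1.0 Fz -1.5 M [-0.02  0.07  0.  ] w 28.9
loc [98.67 -0.68] z 70.0 Fx 0.2 Fy -0.1 Fz -1.8 M [-0.04  0.01 -0.03] w 29.0
```

```bash

python3 -m creep '[{"slide":[0.1,2,0],"yaw":0},{"slide":[0,0,0],"yaw":0}]'>/dev/null;python3 f.py
python3 -m creep '[{"slide":[0,2,0],"yaw":0},{"slide":[0,0,0],"yaw":0}]'>/dev/null;python3 f.py
python3 -m creep '[{"slide":[0,2,0],"yaw":0},{"slide":[0,0,0],"yaw":0}]'>/dev/null;python3 f.py
```

```text
loc [100.63  -0.61] z 69.9 Fx -0.7 Fy -0.9 Fz -1.8 M [-0.04  0.02  0.01] w 28.8
loc [102.66  -0.61] z 70.0 Fx -0.4 Fy 0.4 Fz -1.4 M [-0.01 -0.03  0.01] w 28.7
loc [104.69  -0.61] z 69.9 Fx 0.1 Fy -0.3 Fz -1.5 M [ 0.03 -0.    0.02] w 29.1
```

```bash

python3 -m creep '[{"slide":[0.1,1.5,0],"yaw":0},{"slide":[0,0,0],"yaw":0}]'>/dev/null;python3 f.py
python3 -m creep '[{"slide":[0,1,0],"yaw":0},{"slide":[0,0,0],"yaw":0}]'>/dev/null;python3 f.py
```

```text
loc [106.03  -0.52] z 70.0 Fx 0.3 Fy -0.0 Fz -1.0 M [-0.03 -0.05 -0.01] w 28.8
loc [106.96  -0.54] z 70.0 Fx -0.3 Fy 0.7 Fz -2.2 M [-0.01  0.02 -0.01] w 29.4
```

```bash

python3 -m creep '[{"slide":[0,0,0.5],"yaw":0},{"slide":[0,0,0],"yaw":0}]'>/dev/null;python3 f.py
python3 -m creep '[{"slide":[0,1,0],"yaw":0},{"slide":[0,0,0],"yaw":0}]'>/dev/null;python3 f.py
python3 -m creep '[{"slide":[0,1,0],"yaw":0},{"slide":[0,0,0],"yaw":0}]'>/dev/null;python3 f.py
```

```text
loc [106.78  -0.58] z 69.5 Fx -0.2 Fy -0.6 Fz -1.7 M [-0.02  0.02 -0.02] w 29.3
loc [107.94  -0.59] z 69.5 Fx -0.2 Fy 0.5 Fz -2.0 M [ 0.03  0.05 -0.01] w 29.1
loc [108.97  -0.62] z 69.5 Fx -0.7 Fy -0.2 Fz -1.3 M [ 0.07  0.19 -0.  ] w 28.7
```

```bash

python3 -m creep '[{"slide":[0,1,0],"yaw":0},{"slide":[0,0,0],"yaw":0}]'>/dev/null;python3 f.py
python3 -m creep '[{"slide":[0,1,0],"yaw":0},{"slide":[0,0,0],"yaw":0}]'>/dev/null;python3 f.py
```

```text
loc [109.95  -0.65] z 69.5 Fx 0.5 Fy -1.4 Fz -0.9 M [ 0.1   0.18 -0.01] w 29.2
loc [110.77  -0.64] z 69.5 Fx -0.1 Fy -1.8 Fz -2.0 M [0.27 0.14 0.03] w 29.0
```

```bash

python3 -m creep '[{"slide":[-0.2,1,0],"yaw":0},{"slide":[0,0,0],"yaw":0},{"slide":[0,0,0],"yaw":0}]'>/dev/null;python3 f.py;python3 -m creep '[{"slide":[0,0,0],"yaw":0}]'>/dev/null;python3 f.py
```

```text
loc [111.29  -0.7 ] z 69.6 Fx -2.8 Fy -1.4 Fz -2.3 M [ 0.84 -0.09  0.01] w 29.0
loc [111.28  -0.68] z 69.6 Fx -2.7 Fy -2.2 Fz -2.6 M [ 0.86 -0.09 -0.  ] w 28.8
```

```bash

python3 -m creep '[{"slide":[-0.1,1,0],"yaw":0},{"slide":[0,0,0],"yaw":0}]'>/dev/null;python3 f.py;python3 -m creep '[{"slide":[0,0,0],"yaw":0}]'>/dev/null;python3 f.py
```

```text
loc [111.76  -0.69] z 69.7 Fx -5.8 Fy -1.0 Fz -3.5 M [ 1.29 -0.34 -0.02] w 29.2
loc [111.76  -0.69] z 69.7 Fx -5.1 Fy -1.1 Fz -4.2 M [ 1.25 -0.28 -0.06] w 29.0
```

```bash
python3 -m creep '[{"slide":[-0.1,0,0],"yaw":0},{"slide":[0,0,0],"yaw":0},{"slide":[0,0,0],"yaw":0},{"slide":[0,0,0],"yaw":0}]'>/dev/null;python3 f.py
python3 - <<'E'
from g import *
c=read_camera("wrist");s=read_state();print([tuple(map(float,x)) for x in held(c,s["tcp_pos"])])
save(c,"w4.png",f=1.2)
E
```

```text
loc [111.79  -0.71] z 69.7 Fx -5.5 Fy -0.5 Fz -3.6 M [ 1.32 -0.39 -0.  ] w 29.3
[(-9.0, 501.0, -12.0, 13.0), (-6.0, 585.0, -13.5, 14.5), (-3.0, 628.0, -15.2, 15.0), (0.0, 600.0, -14.7, 15.6), (3.0, 655.0, -14.2, 15.4), (6.0, 566.0, -14.3, 14.7), (9.0, 496.0, -11.9, 13.0)]
```

View pics/w4.png

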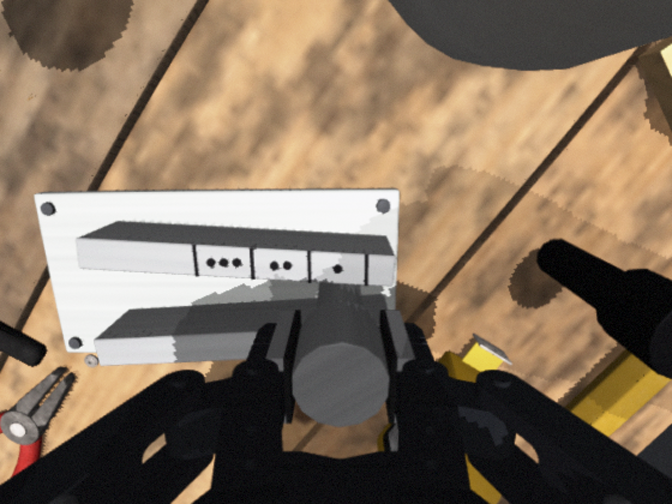

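The pin stops in the one-dot zone at (281,224), wedged and laterally balanced, so it is the 20 mm size and belongs in tray_1. I'll back off, lift, and carry it past the bread maker.

```bash
python3 -m creep '[{"slide":[0,-3,0],"yaw":0},{"slide":[0,-4,0],"yaw":0},{"slide":[0,0,-15],"yaw":0},{"slide":[0,0,-35],"yaw":0},{"slide":[0,0,-40],"yaw":0},{"slide":[0,0,-42],"yaw":0},{"slide":[0,0,0],"yaw":0}]' | sed -n 2,4p
python3 -m creep '[{"slide":[3,28,0],"yaw":0},{"slide":[3,28,0],"yaw":0},{"slide":[3,28,0],"yaw":0},{"slide":[3,28,0],"yaw":0},{"slide":[0,0,0],"yaw":0},{"slide":[0,0,0],"yaw":0}]'
```

```text
tcp_pos: [0.4356, 0.1495, 0.2064]
orientation: [[0.918, -0.396, 0.009], [-0.396, -0.918, 0.002], [0.007, -0.005, -1.0]]
contact_force: [-0.2, 1.5, -0.5]
time: 20.25
tcp_pos: [0.3988, 0.0403, 0.2009]
orientation: [[0.918, -0.397, -0.001], [-0.397, -0.918, -0.001], [-0.001, 0.001, -1.0]]
contact_force: [0.1, -0.2, -1.1]
gripper_width: 0.0288
grasp_force: 40.6
```

```bash
python3 -m creep '[{"slide":[15,34,0],"yaw":0},{"slide":[15,34,0],"yaw":0},{"slide":[15,34,0],"yaw":0},{"slide":[15,34,0],"yaw":0},{"slide":[0,0,0],"yaw":0}]' | sed -n 2,2p
python3 -m creep '[{"slide":[21,29,0],"yaw":0},{"slide":[21,29,0],"yaw":0},{"slide":[21,29,0],"yaw":0},{"slide":[21,29,0],"yaw":0},{"slide":[0,0,0],"yaw":0},{"slide":[0,0,0],"yaw":0}]'
python3 - <<'E'
from g import *
c=read_camera("wrist");save(c,"w5.png",f=1.2);print(read_state()["qpos"])
q=cloud(c).reshape(-1,3);p=q[(q[:,2]>.026)&(q[:,2]<.034)&(abs(q[:,0]-.5376)<.12)&(abs(q[:,1]+.3166)<.09)]
print(len(p),cv2.minAreaRect((p[:,:2]*1000).astype(np.float32)))
q=cloud(read_camera("top")).reshape(-1,3);q=q[(q[:,2]>.06)&(q[:,2]<.32)&(q[:,0]>.48)];
for t in((.46,-.25),(.48,-.29)):
    d=np.hypot(q[:,0]-t[0],q[:,1]-t[1]);i=np.argsort(d)[:300:60];print(q[i],d[i])
E
```

```text
tcp_pos: [0.4008, -0.1113, 0.2011]
time: 21.35
tcp_pos: [0.4327, -0.2465, 0.2008]
orientation: [[0.919, -0.395, -0.001], [-0.395, -0.919, 0.001], [-0.001, -0.001, -1.0]]
contact_force: [0.1, -0.1, -1.7]
gripper_width: 0.0285
grasp_force: 40.6
[ 0.59868112  0.23421002 -0.23859239  1.99017248  0.06764872  0.92613814
 -1.64979344]
2595 ((517.288818359375, -310.5807800292969), (70.02201080322266, 113.52951049804688), 69.04496002197266)
[[ 0.54655906 -0.16365561  0.06937186]
 [ 0.54121264 -0.15206371  0.12481176]
 [ 0.56462448 -0.17234244  0.1646453 ]
 [ 0.53913614 -0.14274312  0.16407979]
 [ 0.53503073 -0.13643608  0.12810872]] [0.12226129 0.12722818 0.13029573 0.13329128 0.13611163]
[[ 0.55812343 -0.17327782  0.07862901]
 [ 0.54202167 -0.15622182  0.11076322]
 [ 0.56908621 -0.16753837  0.23454788]
 [ 0.58074665 -0.17210772  0.23559223]
 [ 0.54655678 -0.14628767  0.23787515]] [0.14045404 0.14745606 0.15143712 0.15507571 0.15837626]
```

View pics/w5.png

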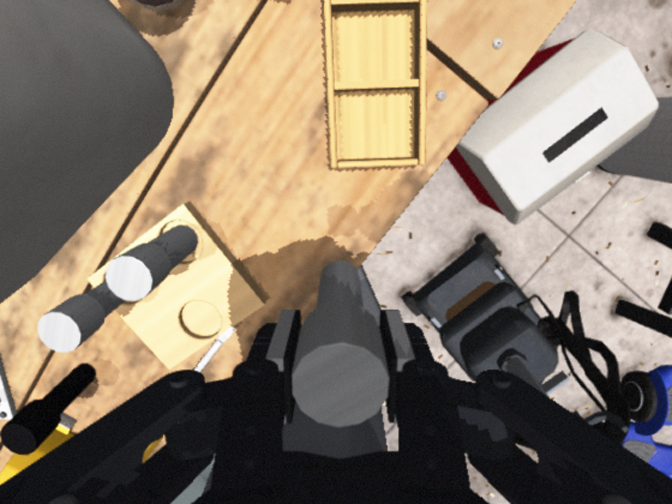

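Wrist view shows the tray's near two compartments at about (311,105) and (313,35), walls along the picture's vertical. The dotted face isn't visible from here, so I'll look at both long faces and put them in one mosaic.

```bash
python3 -m creep '[{"slide":[-20,-27,0],"yaw":0},{"slide":[-20,-27,0],"yaw":0},{"slide":[-20,-27,0],"yaw":0},{"slide":[0,0,0],"yaw":0}]' | sed -n 2,2p
python3 -c "
from h import *
c=read_camera('wrist');np.save('L.npy',c['color']);c=read_camera('scene');np.save('S.npy',c['color'])"
python3 -m creep '[{"slide":[18,38,0],"yaw":0},{"slide":[18,38,0],"yaw":0},{"slide":[18,38,0],"yaw":0},{"slide":[18,38,0],"yaw":0},{"slide":[18,38,0],"yaw":0},{"slide":[18,38,0],"yaw":0},{"slide":[0,0,0],"yaw":0}]' | sed -n 2,2p
python3 - <<'E'
from h import *
c=read_camera("wrist");R=c["color"];L=np.load("L.npy");S=np.load("S.npy")
def f(im,l,t,w,h):return cv2.resize(im[t:t+h,l:l+w],(400,300),interpolation=cv2.INTER_CUBIC)
m=np.vstack([np.hstack([f(L,280,0,280,210),f(R,0,0,560,420)]),np.hstack([f(R,130,0,200,150),f(S,300,155,80,60)])])
cv2.imwrite("pics/mos.png",m[...,::-1])
E
```

```text
tcp_pos: [0.408, -0.1437, 0.2014]
tcp_pos: [0.4162, -0.4088, 0.2012]
```

View pics/mos.png

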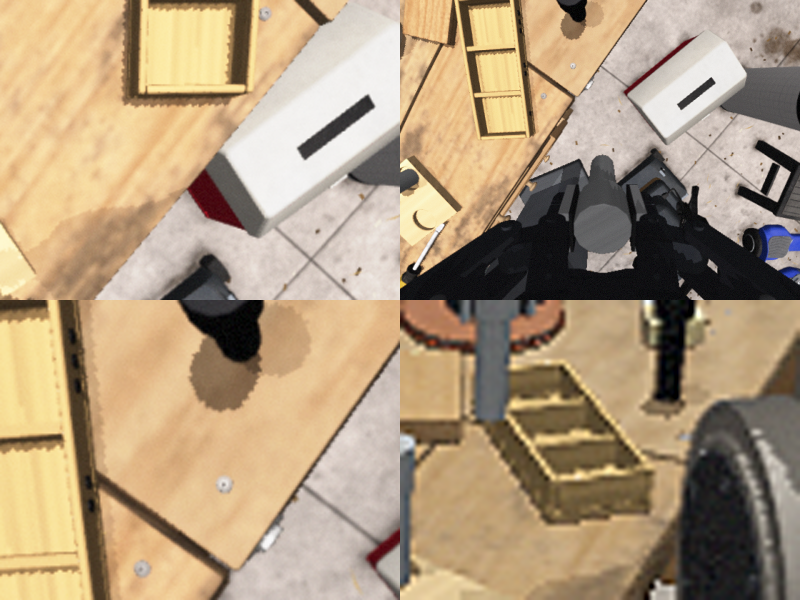

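The mosaic's lower left shows the dotted outer face on the tray's right (-y) side: three marks at (75,362) on the far compartment and two at (90,495) on the middle. One dot is therefore the near compartment.

```bash
python3 -m creep '[{"slide":[7,-32,0],"yaw":0},{"slide":[7,-32,0],"yaw":0},{"slide":[7,-32,0],"yaw":0},{"slide":[7,-33,0],"yaw":0},{"slide":[0,0,0],"yaw":0},{"slide":[0,0,0],"yaw":0}]' | sed -n 2,2p
python3 - <<'E'
from g import *
c=read_camera("wrist");P=cloud(c);q=P.reshape(-1,3)
p=q[(q[:,2]>.026)&(q[:,2]<.034)&(abs(q[:,0]-.5376)<.12)&(abs(q[:,1]+.3166)<.09)]
u=np.array([.934,-.358]);v=np.array([.358,.934]);d=(p[:,:2]-[.4925,-.301])*1000
print(len(p),np.percentile(d@u,[.5,99.5]),np.percentile(d@v,[.5,99.5]))
E
```

```text
tcp_pos: [0.4953, -0.2923, 0.2014]
3788 [-28.62553949 140.73012244] [-34.94352483 123.78875101]
```

```bash
python3 -m creep '[{"slide":[1,9,20],"yaw":0},{"slide":[0,0,30],"yaw":0},{"slide":[0,0,30],"yaw":0},{"slide":[0,0,30],"yaw":0},{"slide":[0,0,12],"yaw":0},{"slide":[0,0,6],"yaw":0},{"slide":[0,0,0],"yaw":0},{"slide":[0,0,0],"yaw":0}]'
```

```text
time: 24.15
tcp_pos: [0.4931, -0.3033, 0.0748]
orientation: [[0.918, -0.396, 0.002], [-0.396, -0.918, -0.001], [0.002, 0.0, -1.0]]
contact_force: [-0.8, 0.9, -1.7]
gripper_width: 0.0292
grasp_force: 40.6
```

```bash
python3 -m creep '[{"slide":[0,0,4],"yaw":0},{"slide":[0,0,2],"yaw":0},{"slide":[0,0,0],"yaw":0},{"slide":[0,0,0],"yaw":0}]'|sed -n '2p;4p'
python3 -m creep '[{"slide":[0,0,1],"yaw":0},{"slide":[0,0,0],"yaw":0}]'|sed -n '2p;4p'
python3 -m creep '[{"slide":[0,0,1],"yaw":0},{"slide":[0,0,0],"yaw":0}]'|sed -n '2p;4p'
```

```text
tcp_pos: [0.4923, -0.3026, 0.0676]
contact_force: [0.1, 0.2, -1.9]
tcp_pos: [0.4923, -0.3026, 0.0665]
contact_force: [0.3, 0.2, -1.4]
tcp_pos: [0.4927, -0.3028, 0.0664]
contact_force: [-1.4, 1.7, 7.6]
```

Foot is on the floor. Ease up slightly and open.

```bash
python3 -m creep '[{"slide":[0,0,-0.7],"yaw":0},{"slide":[0,0,0],"yaw":0}]'|sed -n '2p;4p'
python3 -m creep '[{"slide":[0,0,0],"yaw":0},{"slide":[0,0,0],"yaw":0},{"slide":[0,0,0],"yaw":0},{"slide":[0,0,0],"yaw":0},{"slide":[0,0,0],"yaw":0},{"slide":[0,0,0],"yaw":0}]' 60 20
python3 -m creep '[{"slide":[0,0,-20],"yaw":0},{"slide":[0,0,-30],"yaw":0},{"slide":[0,0,-40],"yaw":0},{"slide":[0,0,-40],"yaw":0},{"slide":[0,0,0],"yaw":0},{"slide":[0,0,0],"yaw":0}]'
python3 - <<'E'
from g import *
c=read_camera("wrist")
print(head(c,.4925,-.302,.09,.110)[:5]);P=cloud(c).reshape(-1,3)
d=read_camera("top");print(head(d,.456,-.054)[:5],head(d,.467,-.12)[:5],head(d,.49,-.3,.09,.11)[:5],read_state()["time"])
E
```

```text
tcp_pos: [0.4925, -0.3027, 0.0665]
contact_force: [0.3, 0.4, 2.1]
time: 25.75
tcp_pos: [0.4922, -0.3026, 0.0662]
orientation: [[0.919, -0.395, -0.0], [-0.395, -0.919, 0.0], [-0.0, -0.0, -1.0]]
contact_force: [0.0, -0.4, -0.8]
gripper_width: 0.06
grasp_force: 0.0
time: 26.35
tcp_pos: [0.4927, -0.3029, 0.1972]
orientation: [[0.919, -0.395, 0.002], [-0.395, -0.919, -0.001], [0.002, 0.0, -1.0]]
contact_force: [-0.4, 0.7, -0.1]
gripper_width: 0.0598
grasp_force: 0.0
(493.2041320800781, -302.6976318359375, 14.990546226501465, 1398, np.float64(100.49904394435578))
(454.1824645996094, -56.35481262207031, 14.913838386535645, 103, np.float64(105.03650956058992)) (467.7652893066406, -119.25775909423828, 14.856093406677246, 107, np.float64(105.0309460582972)) (489.3421630859375, -300.6105041503906, 14.885369300842285, 114, np.float64(101.55042400569846)) 26.45
```

The pin stands at the compartment centre with its head top at 100.5 mm (expected 101) and a full circle seen from above, and the other two pins haven't moved.

```bash
python3 -c "
from station import job;print(job.sign_off())"
```

```text
the job is handed in; nothing more can be done
None
```

The front pin wedged at 112 mm in the one-dot zone (20 mm shank), now stands upright and released in tray_1, and the job is handed in; the back pins are in place, and no verdict came back.

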